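Set the key jig: end stop to the green notch, jaw to the red mark

TASK

Set up the little key-repair jig for the next piano key. First lift the red end stop out of its notch, shift it along the notched bar and let it drop fully home in the notch beside the green tag; then, with the handwheel, crank the jaw until its black pointer stands on the red mark of the scale. Leave the other things on the bench alone.

Things in the scene. Friction and masses are not known exactly. Their poses are not given: they have to be found in the camera images.
- jig: Grey base plate 110 (its x) x 320 (its y) x 12 mm, fixed on the bench at any place, turned by up to 0.3 rad; origin at the centre of its underside, z up. Along its y: blue gearbox with the handwheel at y = +105 mm, the jaw on its screw in the middle, a blue end plate at y = -20 mm (60 mm wide, top 46 mm high), then the notched bar.
- bar_mid (a point): Middle of the top of the steel notched bar, 40 mm above the bench, at jig x = 0, y = -83 mm. The bar runs along jig y from -30 to -136 mm and is 20 mm wide. It has four cross notches, each 7 mm wide along y and 11 mm deep; they are unevenly filed, 20 to 25 mm apart. With its tongue on top of the bar, the stop stands 9 mm higher than when home.
- stop: Loose red end stop, 0.12 kg, astride the bar, starting in the last notch (the -y end); axes as the jig's. Body 34 x 18 x 12 mm; origin at the centre of the body's underside, which rests on the bar's top when fully home. The tongue under it, 5 mm thick along y, reaches 9 mm down: 1 mm to spare either way, so feel for the drop. Cheeks reach 17 mm down beside the bar, 2 mm play each side.
- stop_tab (a point): Middle of the stop's upright grip tab, 30 mm above the stop's origin. The tab is 10 mm thick along the jig's y, 26 mm wide along x, and stands from 12 to 45 mm above the stop's origin; pinch it from above across its thickness.
- green_tag: Green tag 10 x 10 x 16 mm, fixed on the base plate 28 mm from the bar's centre line on its -x (robot) side, beside the wanted notch, but stuck on by eye: the notch's middle may be up to 4 mm to either side of it along y. A white and a yellow tag stand at two other notches. Origin at the centre of its underside, 12 mm above the bench; axes as the jig's.
- crank_axis (a point): Point on the upright axis of the dark handwheel, 68 mm above the bench, at jig x = 0, y = +105 mm; fixed. Rim 92 mm across, its top 71 mm above the bench. Turning clockwise seen from above drives the jaw 12 mm per turn towards the stop (jig -y), anticlockwise back. Self-locking; takes about 3 N at the knob; at most 3.5 turns.
- knob_mid (a point): Middle of the red upright crank knob on the wheel's rim, 41 mm from the wheel's axis, 93.5 mm above the bench; its starting angle varies. The knob is 17 mm thick, stands from 74 to 110 mm above the bench and turns freely on its pin, so a gripper can carry it round without turning.
- pointer (a point): Tip of the jaw's black pointer, on the -x (robot) side of the jaw, 52 mm from the jig's centre line and 16 mm above the bench; it moves along the jig's y only. The aluminium jaw is 62 x 26 mm, its top 44 mm above the bench.
- red_mark: Red block 12 mm wide with a 2 mm wide red line, fixed at the -x edge of the base plate beside the white scale; origin at the line (jig x = -60 mm, 12 mm above the bench), axes as the jig's. The pointer is on the mark when both have the same y along the jig. At the start the pointer is 8 to 28 mm short of it, on the +y (gearbox) side.
- mug: Green and white mug, 78 x 116 x 101 mm, standing at the back left; a bystander. Origin at the centre of its underside.
- tape: Roll of black tape, 62 mm across, 19 mm high, lying at the left; a bystander. Origin at the centre of its underside.
- flux_jar: Round jar with a yellow lid, 54 mm across, 38 mm high, at the right; a bystander. Origin at the centre of its underside.

How it is judged:
By the outcome, as a careful person would: the job done as asked, in the order asked, and still so for the second after the job is handed in, with the robot touching nothing.
It also fails if it takes over 58 s, if anything falls off the work surface, if the arm or the gripper's body presses on something with over 40 N, if the wrist force passes 120 N, or if a joint passes its speed limit or range.

ROBOT

A 6-joint arm with a two-finger parallel gripper is mounted at the origin on a cart in front of the work surface, level with it; the furniture and walls round the work are solid. World frame = base frame: x ahead of the robot, y to its left, z up, the work surface at z = 0. Lengths are in m, angles in rad, forces in N, time in s.
With the tool pointing down it reaches from about 0.15 to 0.775 m from the base axis. Payload 6.1 kg.
Tool frame: the origin (TCP) lies midway between the tips of the shut fingers; the grasp point (between the pads) lies 19 mm behind it; z points along the fingers, y is the line along which they close (so a half turn about z gives the same grasp; the last joint's range is limited). The gripper opens to 85 mm and grips with 20 to 120 N. Pads are 22 mm wide; open, the fingers measure 114 mm over their backs; the gripper's body (76 mm by 85 mm) begins 54 mm behind the grasp point. The pads swing forward as they close: fully open they stand 13 mm farther back than shut.
Start: joints at [-1.125, 0.126, -0.04, 1.405, 0, 1.571], TCP at [0.226, -0.474, 0.203] pointing down, gripper open.
Joint ranges: [-2.72, 2.72], [-0.95, 1.95], [-1.27, 1.35], [-1.78, 2.02], [-1.46, 1.47], [-3.14, 3.14]. Speed limits (rad/s): [2.39, 2.39, 3.01, 3.14, 3.14, 3.14].

INTERFACE

Orientations are given as a unit quaternion [w, x, y, z].
In Python, from workcell import robot, get_image gives the robot as it stands. The module is installed in compiled form; this text tells all that it offers. Calls block until the motion is done:
- robot.move_pose(position, orientation): joint-space move of the TCP to a pose.
- robot.servo_line(position, rotation=None, feed=0.15): straight line of the TCP; rotation=None keeps the orientation; feed is the mean speed in m/s.
- robot.movej(angles): joint-space move.
- robot.move_gripper(opening, strength=None): finger opening in m; strength is the grip in N (None keeps the last); returns when the fingers have stopped.
- robot.wait(seconds).
- robot.inverse_kinematics(position, orientation): joint angles nearest the present ones, or None.
- robot.get_state(): the state.
- get_image(name): name is "scene" or "top" or "wrist"; returns a dict with "color" (400x640x3 uint8, red, green, blue), "mtx" (3x3 intrinsics, pixels), "origin" and "attitude" of the camera in the world. Camera axes: x right, y down, z forward; pixel columns grow to the right and rows downward; lengths in m; the calibration is good to about 2 mm. A picture is of the moment at which its call begins. There is no depth.
A pose or a line that the arm cannot do raises robot.IKError and nothing moves.
- robot.hand_in(): hands the job in; it is judged then, once.
The state is a dict: "clock": time; "q": joint angles; "qd": joint speeds; "effort": joint torques, N m; "eef_pos": TCP position; "eef_rot": TCP orientation; "wrist_force": force on the tool from outside, world axes, zero at the start; "torque": the same for the moment, N m; "grip_width": finger opening in m; "grip_force": force on a finger pad.
Only numpy, scipy, OpenCV 4.12 (cv2) and the standard library are available. Lean on these libraries where they do the work, as an engineer would, in place of code of your own. Each camera call takes 0.05 s, during which the arm holds its last target. There are 200 camera calls.

## Working session

There is one attempt and no reset: what is moved stays moved. The work goes in short steps, each a Python script; the robot and the scene stay as the last script left them, time stands still between calls to the robot, and variables do not carry over. Pictures are saved under pics/ and viewed, at most 10 in all, crops included, and the job is handed in when it is done.

```bash
mkdir -p pics; ls; python3 - <<'E'
from workcell import robot,get_image
import cv2,numpy as np
for n in ["scene","top"]:
    im=get_image(n); cv2.imwrite(f"pics/{n}0.png",im["color"][:,:,::-1]); print(n,im["mtx"],im["origin"],im["attitude"])
s=robot.get_state(); print(s)
E
```

```text
pics
scene [[395.23741369   0.         317.68094958]
 [  0.         395.23741369 195.16989816]
 [  0.           0.           1.        ]] [ 0.00778765 -0.54697094  0.46447829] [-0.4811456   0.7928787  -0.31772279  0.19721689]
top [[497.72868286   0.         318.7843787 ]
 [  0.         497.72868286 193.89341116]
 [  0.           0.           1.        ]] [ 4.43540148e-01 -1.22861345e-03  1.42259626e+00] [-0.02152992  0.71493634 -0.69828445  0.02830764]
{'clock': 0.1, 'q': array([-1.12500340e+00,  1.26326798e-01, -4.04973078e-02,  1.40545143e+00,
       -8.84243259e-08,  1.57080626e+00]), 'qd': array([ 0.00046488, -0.00205794,  0.00345632,  0.00013854, -0.00097126,
       -0.00038212]), 'effort': array([ 3.51700728e-04, -4.36907530e+01,  3.53604913e+01,  1.37011759e-02,
        7.18743627e-05,  4.37328211e-06]), 'eef_pos': array([ 0.22618147, -0.47330506,  0.20280711]), 'eef_rot': array([-7.21294573e-04,  9.75262094e-01,  2.21050449e-01, -1.63539677e-04]), 'wrist_force': array([ 0.04194778,  0.68500123, -0.56953221]), 'torque': array([ 0.03927786, -0.00206112, -0.02368274]), 'grip_force': 0.0, 'grip_width': 0.08501307394880474}
```

View pics/top0.png

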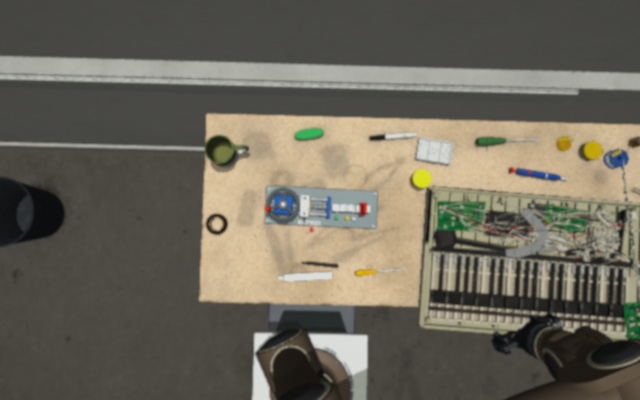

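View pics/scene0.png

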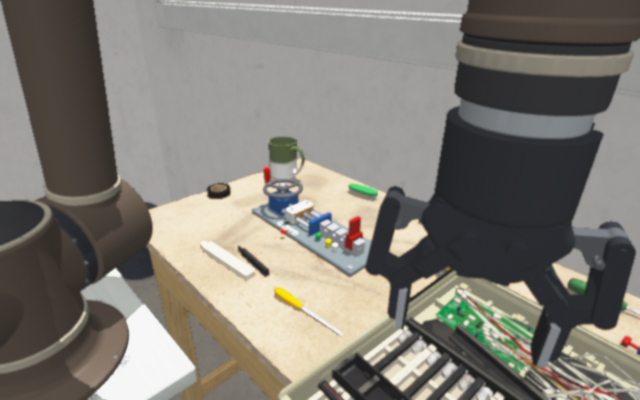

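Jig in the top view spans about (265,187)–(377,227): gearbox/knob (268,209) on the left, red stop at (364,209), tags just below the bar. Moving the wrist camera over it.

```bash
cat > h.py <<'E'
from workcell import robot,get_image
import cv2,numpy as np
from scipy.spatial.transform import Rotation as R
def rot(q): return R.from_quat(np.r_[q[1:],q[0]])
def quat(yaw):  # tool down, tool x along jig x for yaw
    q=(R.from_euler('z',yaw)*R.from_euler('x',np.pi)).as_quat(); return [q[3],*q[:3]]
def ray(im,uv,z):
    d=rot(im["attitude"]).apply(np.linalg.inv(im["mtx"])@[uv[0],uv[1],1.])
    o=np.array(im["origin"]); return o+d*(z-o[2])/d[2]
def proj(im,p):
    c=rot(im["attitude"]).inv().apply(np.array(p)-im["origin"]); v=im["mtx"]@c; return v[:2]/v[2]
def snap(cam,name):
    import pickle
    im=get_image(cam); cv2.imwrite(f"pics/{name}.png",im["color"][:,:,::-1]); pickle.dump(im,open(f"pics/{name}.pkl","wb")); return im
E
python3 - <<'E'
from h import *
im=get_image("top")
for uv in [(265,187),(377,190),(377,227),(265,225)]: print(ray(im,uv,.012).round(3))
robot.move_pose([0.36,-0.01,0.36],quat(0))
w=snap("wrist","w1"); print(w["origin"],w["attitude"],robot.get_state()["clock"])
for uv in [(0,0),(640,0),(640,400),(0,400)]: print(ray(w,uv,0).round(3))
E
```

```text
[0.559 0.14  0.012]
[ 0.558 -0.179  0.012]
[ 0.453 -0.181  0.012]
[0.452 0.136 0.012]
[ 0.4425261  -0.01114566  0.53024086] [-0.11532241 -0.69698599  0.69834114  0.11502575] 2.0417
[0.559 0.434 0.   ]
[ 0.557 -0.459  0.   ]
[-0.184 -0.688  0.   ]
[-0.181  0.664  0.   ]
```

View pics/w1.png

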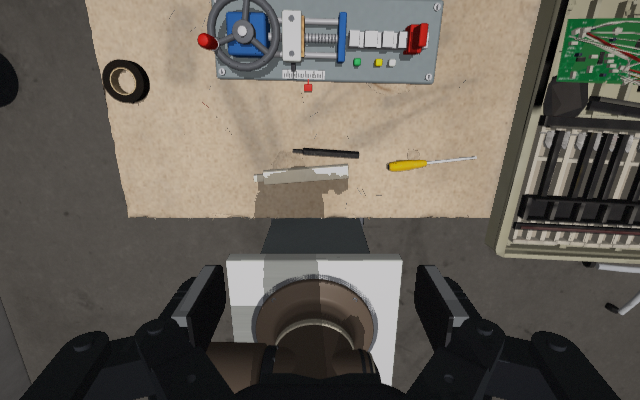

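Wrist view: jig plate (213..440, ..83), knob (205,41), stop (418,38), green tag (357,62), red mark (308,88), pointer on the scale (~294,70). Moving closer for accurate measurement.

```bash
python3 - <<'E'
from h import *
robot.move_pose([0.44,-0.02,0.22],quat(0))
w=snap("wrist","w2"); print(w["origin"],robot.get_state()["clock"])
c=w["color"]; print(proj(w,[.505,-.02,.012]))
cv2.imwrite("pics/w2c.png",cv2.resize(c[0:200,120:520,::-1],None,fx=2,fy=2,interpolation=cv2.INTER_CUBIC))
E
```

```text
[ 0.5221837  -0.02108999  0.39134199] 2.7833
[318.37827892 103.94155746]
```

View pics/w2c.png

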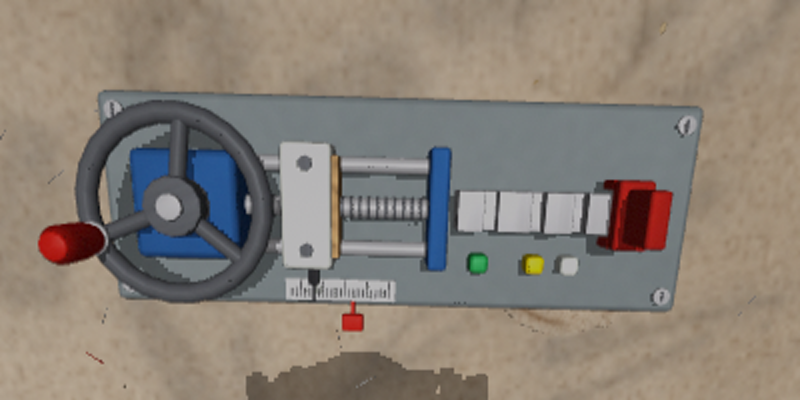

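```bash
python3 - <<'E'
import pickle
from h import *
im=pickle.load(open("pics/w2.pkl","rb"))
P=lambda u,v,z: ray(im,(120+u/2,v/2),z)
c=np.array([P(99,92,.012),P(702,107,.012),P(671,310,.012),P(122,299,.012)])[:,:2]
m=np.array([[55,160],[55,-160],[-55,-160],[-55,160]])/1e3
# rigid fit
cm=c.mean(0); A=m-m.mean(0);B=c-cm
yaw=np.arctan2((A[:,0]*B[:,1]-A[:,1]*B[:,0]).sum(),(A*B).sum())
Rm=np.array([[np.cos(yaw),-np.sin(yaw)],[np.sin(yaw),np.cos(yaw)]])
print("c",cm,"yaw",yaw,"res",((B-A@Rm.T)*1e3).round(1).tolist())
J=lambda p:(((p[:2]-cm)@Rm)*1e3).round(1)
for n,u,v,z in [("hub",168,206,.073),("knobtop",58,244,.110),("ptr",315,299,.016),("markline",353,308,.016),("mark",353,322,.022),
 ("green",477,265,.028),("yel",533,266,.028),("white",568,266,.028),("n1",496,212,.04),("n2",542,213,.04),("n3",585,214,.04),("endplate",440,209,.046),("bar0",459,211,.04)]: print(n,P(u,v,z).round(4),J(P(u,v,z)))
# color segmentation for tags
hsv=cv2.cvtColor(im["color"],cv2.COLOR_RGB2HSV)[:200]
for n,lo,hi in [("green",(45,100,60),(80,255,255)),("red",(0,180,60),(5,255,255))]:
    k=cv2.inRange(hsv,lo,hi); N,_,st,ce=cv2.connectedComponentsWithStats(k)
    for i in range(1,N):
        if st[i,4]>15: print(n,st[i],((ce[i]-[120,0])*2).round(1))
# bar profile
g=cv2.cvtColor(im["color"],cv2.COLOR_RGB2GRAY)
a=P(459,211,.04);b=P(600,215,.04)
print([ (x,int(g[106,x])) for x in range(346,428)])
E
```

```text
c [ 0.50552613 -0.02141095] yaw -0.023454529311004033 res [[-1.1, -2.7], [-1.3, 2.8], [1.4, 2.6], [0.9, -2.6]]
hub [0.5088 0.0848 0.073 ] [  0.8 106.3]
knobtop [0.4954 0.1197 0.11  ] [-13.5 140.8]
ptr [0.4557 0.0264 0.016 ] [-50.9  46.6]
markline [0.4505 0.005  0.016 ] [-55.6  25.1]
mark [0.4437 0.0048 0.022 ] [-62.4  24.7]
green [ 0.476  -0.0632  0.028 ] [-28.5 -42.5]
yel [ 0.4755 -0.0934  0.028 ] [-28.4 -72.7]
white [ 0.4754 -0.1123  0.028 ] [-28.  -91.5]
n1 [ 0.5042 -0.0705  0.04  ] [ -0.2 -49.1]
n2 [ 0.5036 -0.0939  0.04  ] [ -0.2 -72.5]
n3 [ 0.5031 -0.1158  0.04  ] [ -0.2 -94.5]
endplate [ 0.506  -0.0417  0.046 ] [  0.9 -20.2]
bar0 [ 0.5047 -0.0517  0.04  ] [ -0.1 -30.3]
green [615  79  25  77 906] [1020.6  251.9]
green [354 127  10  10  86] [477.6 262.6]
red [426  91  30  34 575] [642.1 215.7]
red [139 112  31  20 412] [ 65.  240.6]
red [291 151  10  14  85] [351.2 320.1]
[(346, 70), (347, 60), (348, 68), (349, 170), (350, 181), (351, 182), (352, 182), (353, 181), (354, 181), (355, 182), (356, 181), (357, 180), (358, 179), (359, 179), (360, 179), (361, 176), (362, 156), (363, 181), (364, 182), (365, 182), (366, 181), (367, 157), (368, 65), (369, 152), (370, 180), (371, 181), (372, 181), (373, 182), (374, 181), (375, 181), (376, 181), (377, 181), (378, 179), (379, 177), (380, 175), (381, 174), (382, 175), (383, 175), (384, 172), (385, 160), (386, 180), (387, 182), (388, 182), (389, 181), (390, 102), (391, 58), (392, 53), (393, 174), (394, 180), (395, 179), (396, 179), (397, 179), (398, 179), (399, 178), (400, 174), (401, 174), (402, 173), (403, 171), (404, 171), (405, 174), (406, 166), (407, 181), (408, 181), (409, 181), (410, 181), (411, 77), (412, 57), (413, 46), (414, 166), (415, 174), (416, 174), (417, 172), (418, 173), (419, 173), (420, 173), (421, 173), (422, 172), (423, 170), (424, 107), (425, 47), (426, 21), (427, 23)]
```

```bash
cat >> h.py <<'E'
C=np.array([.50553,-.02141]); YAW=-0.02345
def W(x,y,z): # jig mm -> world m
    p=R.from_euler('z',YAW).apply([x/1e3,y/1e3,0]); return [C[0]+p[0],C[1]+p[1],z]
def Jg(p): return (R.from_euler('z',-YAW).apply([p[0]-C[0],p[1]-C[1],0])*1e3)[:2].round(2)
def st(msg=""):
    s=robot.get_state(); print(msg,round(s["clock"],2),Jg(s["eef_pos"]),round(s["eef_pos"][2]*1e3,2),"F",s["wrist_force"].round(1),"T",s["torque"].round(2),"g",round(s["grip_width"]*1e3,1),round(s["grip_force"],1)); return s
E
python3 - <<'E'
import pickle
from h import *
im=pickle.load(open("pics/w2.pkl","rb"))
P=lambda u,v,z: ray(im,(120+u/2,v/2),z)
for u,z in [(490.6,.04),(537.6,.04),(579.6,.04)]: print(Jg(P(u,213,z)))
t=P(655,220,.085); print("tab",Jg(t))
y0=-115.0
robot.move_gripper(.045)
robot.move_pose(W(-.2,y0,.14),quat(YAW))
st()
E
```

```text
[ -0.77 -46.41]
[ -0.26 -70.3 ]
[  0.2  -91.66]
tab [ 3.0000e-02 -1.1369e+02]
 3.92 [  -0.62 -114.61] 140.31 F [ 0.6  0.7 -0.1] T [ 0.04  0.02 -0.  ] g 45.0 0.0
```

```bash
python3 - <<'E'
from h import *
robot.servo_line(W(-.2,-114,.057),feed=.12); st("down")
robot.move_gripper(.0,50); robot.wait(.2); s=st("grip")
snap("wrist","w3")
j=Jg(s["eef_pos"])
robot.servo_line(W(-.2,-114,.070),feed=.06); robot.wait(.2); st("lift")
robot.servo_line(W(-.2,-47,.070),feed=.06);robot.wait(.1); st("over")
E
```

```text
down 4.77 [   0.38 -113.8 ] 58.03 F [ 0.1 -0.1 -0.6] T [-0.   -0.06 -0.03] g 44.7 0.0
grip 5.47 [  -0.   -114.07] 57.24 F [-0.4  1.2  1.2] T [-0.04  0.03 -0.02] g -0.1 1.3
lift 6.08 [  -0.38 -113.95] 69.75 F [ 0.1 -0.1 -0.6] T [ 0.01 -0.04 -0.01] g 0.1 0.0
over 7.45 [ -0.18 -47.32] 69.98 F [0.1 0.1 0.6] T [ 0.    0.01 -0.  ] g 0.1 0.0
```

View pics/w3.png

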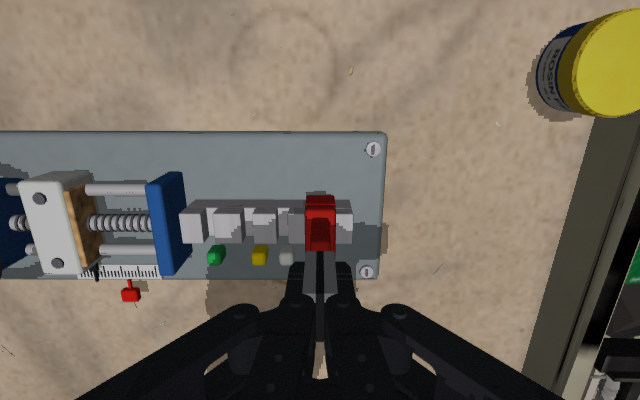

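The fingers shut fully on the robot side of the tab (fingers at (320,265), tab at (320,222)), so my x estimate is off. I'll check this view against the calibration.

```bash
python3 - <<'E'
import pickle
from h import *
im=pickle.load(open("pics/w3.pkl","rb"));w2=pickle.load(open("pics/w2.pkl","rb"))
print(w2["origin"],rot(w2["attitude"]).as_matrix().round(3).tolist(),im["mtx"].tolist())
print(im["origin"],rot(im["attitude"]).as_matrix().round(3).tolist())
T=W(0,-114,.0572); print("tcp",T,proj(im,T),"grasp",proj(im,np.add(T,[0,0,.019])))
for n,u,v,z in [("cornerTR",387,132,.012),("cornerBR",384,278,.012),("tabtop",320,207,.085),("tabtopfront",320,220,.085),("green",216,254,.028),("mark",131,294,.022),("bar",265,224,.04)]:
  print(n,ray(im,(u,v),z).round(4),Jg(ray(im,(u,v),z)))
cv2.imwrite("pics/w3c.png",cv2.resize(im["color"][130:380,180:440,::-1],None,fx=2.4,fy=2.4,interpolation=cv2.INTER_CUBIC))
snap("wrist","w4"); snap("scene","s4")
E
```

```text
[ 0.5221837  -0.02108999  0.39134199] [[-0.002, -0.947, -0.321], [-1.0, 0.002, 0.0], [0.001, 0.321, -0.947]] [[333.0358935297831, 0.0, 319.5369393478157], [0.0, 333.0358935297831, 200.30556184114013], [0.0, 0.0, 1.0]]
[ 0.58507695 -0.13813548  0.22786848] [[-0.025, -0.947, -0.32], [-1.0, 0.024, 0.007], [0.001, 0.321, -0.947]]
tcp [np.float64(0.5028569450023225), np.float64(-0.13537865699383927), 0.0572] [318.04006079 241.4291665 ] grasp [317.90962968 257.7103358 ]
cornerTR [ 0.5571 -0.1808  0.012 ] [  55.29 -158.13]
cornerBR [ 0.4499 -0.1829  0.012 ] [ -51.81 -162.71]
tabtop [ 0.5335 -0.1372  0.085 ] [  30.69 -115.08]
tabtopfront [ 0.5271 -0.137   0.085 ] [  24.31 -115.07]
green [ 0.4812 -0.0663  0.028 ] [-23.24 -45.47]
mark [0.4476 0.0011 0.022 ] [-58.49  21.12]
bar [ 0.5071 -0.1031  0.04  ] [  3.48 -81.59]
```

View pics/w3c.png

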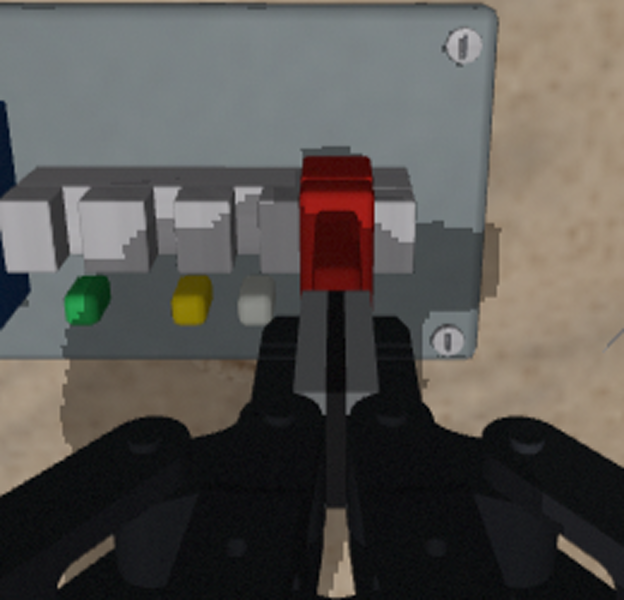

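```bash
python3 - <<'E'
import pickle
from h import *
im=pickle.load(open("pics/w3.pkl","rb"));w4=pickle.load(open("pics/w4.pkl","rb"))
a=im["color"][:,:,::-1].copy()
def box(img,I,xs,ys,z,col):
    p=np.array([proj(I,W(x,y,z)) for x,y in [(xs[0],ys[0]),(xs[1],ys[0]),(xs[1],ys[1]),(xs[0],ys[1])]]); print(p.round(0).tolist())
    cv2.polylines(img,[(p*8).astype(int)],True,col,1,shift=3)
for z,c in [(.085,(255,255,0)),(.052,(0,255,255))]: box(a,im,(-13,13),(-119,-109),z,c)
box(a,im,(-17,17),(-123,-105),.052,(0,255,0))
box(a,im,(-10,10),(-136,-30),.04,(255,0,255))
b=w4["color"][:,:,::-1].copy()
f=lambda i:cv2.resize(i[130:330,220:420],None,fx=2,fy=2,interpolation=cv2.INTER_CUBIC)
cv2.imwrite("pics/cmp.png",np.hstack([f(a),cv2.resize(b[100:300,220:420],None,fx=2,fy=2)]))
E
```

```text
[[328.0, 290.0], [328.0, 242.0], [307.0, 242.0], [308.0, 290.0]]
[[327.0, 258.0], [327.0, 217.0], [309.0, 217.0], [310.0, 258.0]]
[[333.0, 263.0], [334.0, 210.0], [302.0, 210.0], [303.0, 264.0]]
[[353.0, 244.0], [355.0, 214.0], [179.0, 214.0], [183.0, 244.0]]
```

View pics/cmp.png

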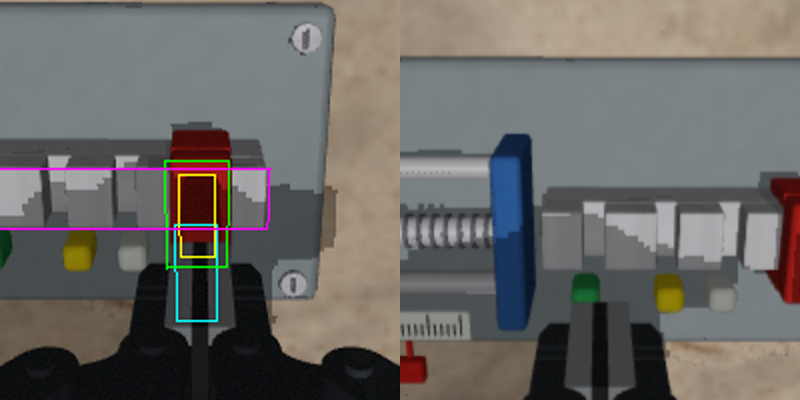

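```bash
python3 - <<'E'
import pickle
from h import *
im=pickle.load(open("pics/s4.pkl","rb")); s=st()
a=im["color"][:,:,::-1].copy(); c=proj(im,s["eef_pos"]); print(c)
u,v=c.round().astype(int); x0,y0=max(u-65,0),max(v-60,0)
b=cv2.resize(a[y0:y0+100,x0:x0+130],None,fx=6,fy=6,interpolation=cv2.INTER_CUBIC)
for p,col in [(s["eef_pos"],(255,255,0)),(W(0,-46.5,.04),(0,255,255)),(W(0,-114,.085),(255,0,255)),(s["eef_pos"]+[0,0,.019],(0,255,0))]:
    q=(proj(im,p)-[x0,y0]+.5)*6; cv2.circle(b,tuple(int(t) for t in q),3,col,-1)
cv2.imwrite("pics/s4c.png",b)
E
```

```text
7.55 [ -0.22 -47.29] 69.98 F [-0.7 -0.9  0.5] T [-0.04 -0.04  0.03] g 0.3 0.0
[329.17664943 212.24188487]
```

View pics/s4c.png

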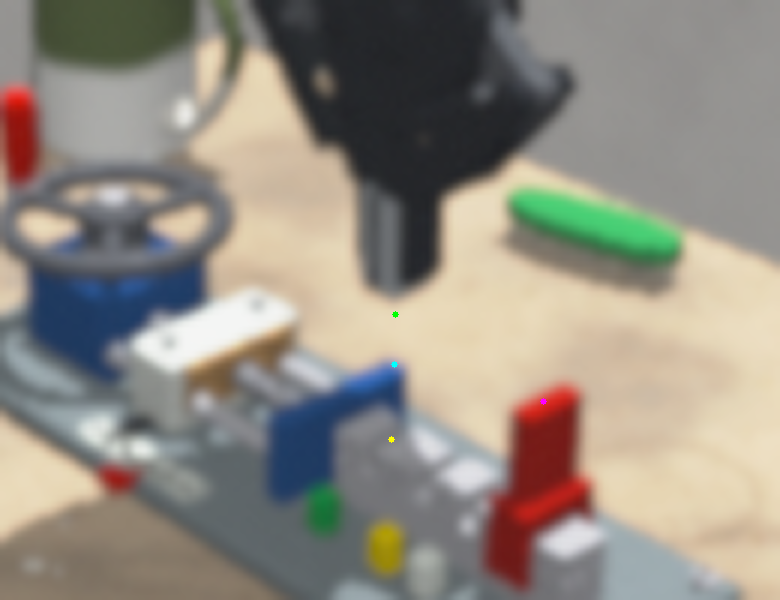

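The scene view shows the shut fingertips about 28 mm (74 px, with 19 mm ≈ 50 px) above the reported TCP, so they closed just above the tab and the stop didn't move. I'll add that offset.

```bash
python3 - <<'E'
from h import *
robot.servo_line(W(0,-47,.09),feed=.2)
robot.move_gripper(.045)
robot.servo_line(W(0,-114,.09),feed=.2)
for z in (.06,.045,.032):
    robot.servo_line(W(0,-114,z),feed=.1); s=st("down")
    if abs(s["wrist_force"][2])>6: break
robot.move_gripper(.0,50); robot.wait(.2); s=st("grip")
snap("wrist","w5")
E
```

```text
down 9.23 [  -0.28 -113.3 ] 59.87 F [1.  0.1 0.6] T [-0.02 -0.02  0.01] g 45.1 0.0
down 9.53 [  -0.27 -113.8 ] 44.97 F [-0.1 -0.1 -0.7] T [-0.06 -0.02 -0.02] g 45.2 0.0
down 9.82 [  -0.37 -113.92] 31.89 F [-1.2 -0.7  0.4] T [-0.03  0.    0.02] g 44.9 0.0
grip 10.43 [   0.45 -114.14] 32.61 F [-0.7 -0.2  5.6] T [-0.02  0.12 -0.02] g 8.9 51.2
```

```bash
python3 - <<'E'
from h import *
z0=robot.get_state()["eef_pos"][2]
robot.servo_line(W(0,-114,.0455),feed=.05); robot.wait(.2); st("lift")
robot.servo_line(W(0,-46.5,.0455),feed=.06);robot.wait(.1); st("over")
def F():
    f=[]
    for _ in range(3): robot.wait(.03); f.append(robot.get_state()["wrist_force"])
    return np.mean(f,0)
f0=F(); print(f0)
done=False
for dy in (0,-1,1,-2,2,-3,3,-4):
    y=-46.5+dy
    robot.servo_line(W(0,y,.0425),feed=.05)
    z=.0425
    while z>.0310:
        z-=.0015; robot.servo_line(W(0,y,z),feed=.03); f=F()-f0
        if f[2]>6: break
    st(f"dy{dy} z{z*1e3:.1f} f{f.round(1)}")
    if z<.0355: break
E
```

```text
lift 11.09 [  -0.25 -113.93] 45.18 F [-0.1 -0.1 -1. ] T [ 0.01 -0.03  0.  ] g 9.4 50.5
over 12.47 [-4.000e-02 -4.682e+01] 45.47 F [-0.3  0.  -0.8] T [-0.01 -0.02 -0.02] g 9.3 50.5
[ 0.53936899 -0.18597938 -1.30351848]
dy0 z32.0 f[-1.7  3.7  6.5] 15.27 [  0.21 -46.44] 32.61 F [-0.9  3.4  5. ] T [ 0.86  0.25 -0.  ] g 8.9 51.2
```

```bash
python3 - <<'E'
from h import *
robot.move_gripper(.04,50); st("rel")
s=robot.get_state()["eef_pos"]
robot.servo_line(W(0,-46.5,.1),feed=.12)
robot.move_pose([.44,.01,.17],quat(YAW))
im=snap("wrist","w6"); st()
c=im["color"]
for n,p in [("stop",W(0,-46.5,.085)),("hub",W(0,105,.073)),("ptr",W(-52,46,.016))]: print(n,proj(im,p).round(1))
cv2.imwrite("pics/w6c.png",cv2.resize(c[0:240,100:500,::-1],None,fx=2,fy=2,interpolation=cv2.INTER_CUBIC))
E
```

```text
rel 15.67 [ -0.13 -46.81] 31.81 F [-0.2 -0.9  0.1] T [ 0.02 -0.   -0.06] g 39.7 0.0
 21.46 [-66.25  29.87] 169.97 F [0.5 1.  0.3] T [-0.03  0.05  0.02] g 40.1 0.0
stop [421.2 110.2]
hub [221.6 109.5]
ptr [302.3 160.2]
```

View pics/w6c.png

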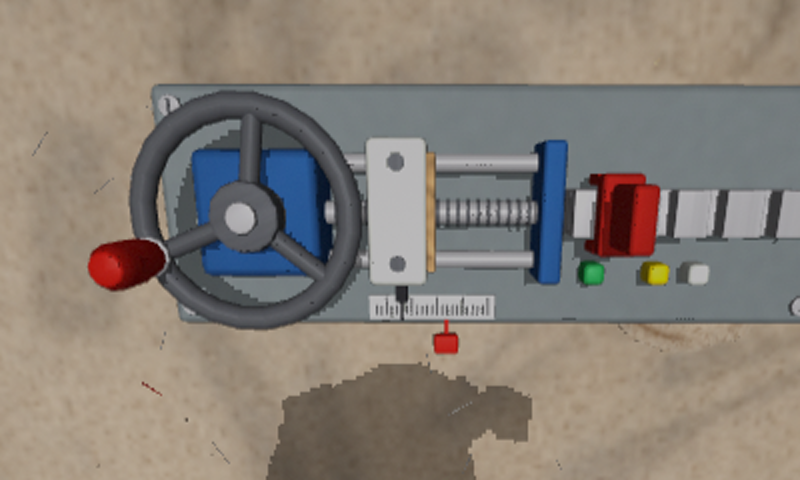

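```bash
python3 - <<'E'
import pickle
from h import *
im=pickle.load(open("pics/w6.pkl","rb"))
P=lambda u,v,z: ray(im,(100+u/2,v/2),z)
for n,u,v,z in [("hub",239,218,.073),("knobtop",106,268,.110),("knobbase",156,256,.074),("ptrroot",402,290,.016),("ptrtip",402,318,.016),("line",446,330,.014),("mark",446,343,.022),("tab",645,220,.085)]: print(n,P(u,v,z).round(4),Jg(P(u,v,z)))
s=robot.get_state();print(s["q"].round(2))
for a in range(0,360,45):
    p=W(41*np.cos(np.radians(a)),105+41*np.sin(np.radians(a)),.052); q=robot.inverse_kinematics(p,quat(YAW)); print(a,None if q is None else np.round(q,2))
E
```

```text
hub [0.5084 0.0851 0.073 ] [  0.36 106.58]
knobtop [0.495  0.1219 0.11  ] [-13.93 142.99]
knobbase [0.4948 0.1192 0.074 ] [-13.98 140.35]
ptrroot [0.4697 0.0265 0.016 ] [-36.99  47.02]
ptrtip [0.4558 0.0271 0.016 ] [-50.81  47.29]
line [0.4488 0.0055 0.014 ] [-57.33  25.53]
mark [0.4441 0.0056 0.022 ] [-62.03  25.61]
tab [ 0.5045 -0.0689  0.085 ] [  0.13 -47.46]
[ 0.02 -0.03 -0.28  1.32  0.   -3.1 ]
0 [ 0.15  0.22 -0.26  1.09  0.   -2.97]
45 [ 0.21  0.21 -0.27  1.09  0.   -2.91]
90 [ 0.24  0.17 -0.33  1.08  0.   -2.88]
135 [ 0.23  0.11 -0.39  1.07  0.   -2.89]
180 [ 0.18  0.08 -0.43  1.06  0.   -2.94]
225 [ 0.12  0.09 -0.42  1.06  0.   -3.  ]
270 [ 0.08  0.14 -0.36  1.07  0.   -3.03]
315 [ 0.1   0.2  -0.29  1.08  0.   -3.02]
```

```bash
cat >> h.py <<'E'
def meas(im):
    ys=np.arange(10,70,.1); c=im["color"].astype(np.float32)
    def prof(x,z):
        m=np.array([proj(im,W(x,y,z)) for y in ys],np.float32)
        return cv2.remap(c,m[:,0].copy(),m[:,1].copy(),cv2.INTER_LINEAR)[:,0]
    out=[]
    g=np.mean([255-prof(x,.016).mean(1) for x in (-38,-40,-42)],0); w=np.clip(g-g.max()+50,0,None); k=abs(ys-ys[g.argmax()])<4
    out+=[(ys*w)[k].sum()/w[k].sum(),g.max()]
    for x,z in ((-57,.014),(-62,.022)):
        p=prof(x,z); r=p[:,0]-p[:,1]; w=np.clip(r-r.max()*.5,0,None); out+=[(ys*w).sum()/w.sum(),r.max()]
    return np.round(out,2)
AX=np.array([.2,105.8])
def crank(a0,a1,ax,step=12,feed=.07,z=.054):
    n=max(1,int(np.ceil(abs(a1-a0)/step))); fs=[]
    for a in np.linspace(a0,a1,n+1)[1:]:
        u=np.array([np.cos(np.radians(a)),np.sin(np.radians(a))]); p=ax+41*u
        robot.servo_line(W(*p,z),feed=feed); s=robot.get_state()
        f=R.from_euler('z',-YAW).apply(s["wrist_force"]); fs.append((a,*f[:2],*(Jg(s["eef_pos"])-p)))
        if np.linalg.norm(f)>30 or s["clock"]>50: print("STOP",f); break
    return np.array(fs)
E
python3 - <<'E'
import pickle
from h import *
print(meas(pickle.load(open("pics/w6.pkl","rb"))),meas(pickle.load(open("pics/w2.pkl","rb"))))
robot.servo_line(W(-14.2,143,.11),quat(YAW),feed=.15); st("above")
robot.servo_line(W(-14.2,143,.054),feed=.12); st("down")
robot.move_gripper(.0,30); robot.wait(.15); st("grip")
E
```

```text
[ 47.39 211.09  25.81 143.59  25.96 147.47] [ 47.49 211.64  25.9  138.29  25.63 144.56]
above 22.53 [-14.27 142.59] 110.4 F [-0.4 -1.4 -0. ] T [-0.05  0.02 -0.01] g 39.8 0.0
down 23.15 [-13.97 142.81] 54.59 F [0.1 0.5 1.1] T [ 0.04  0.   -0.04] g 40.0 0.0
grip 23.62 [-13.53 144.3 ] 55.31 F [-1.1  5.6  5. ] T [ 0.95  0.41 -0.02] g 16.0 29.7
```

```bash
python3 - <<'E'
from h import *
f=crank(110,20,AX); print(f.round(1)); st("a"); 
if abs(f[:,1:3]).max()<20:
    f=crank(20,110-360,AX); print(f[::3].round(1)); st("b")
    print(meas(snap("wrist","w7")))
E
```

```text
[[98.8 -0.2  2.1  1.1  0.6]
 [87.5  0.5  4.2  1.3  0.8]
 [76.2  1.2  3.8  1.4  1. ]
 [65.   2.3  5.   1.8  1.1]
 [53.8  3.2  4.3  2.   1. ]
 [42.5  4.5  3.5  2.3  0.9]
 [31.2  4.7  3.2  2.4  0.6]
 [20.   4.1  1.7  2.6  0.3]]
a 25.77 [ 41.28 120.08] 55.36 F [4.2 1.6 3.5] T [ 0.42 -1.02 -0.01] g 16.0 29.7
[[ 8.300e+00  5.600e+00  8.000e-01  2.500e+00 -1.000e-01]
 [-2.700e+01  3.500e+00 -1.200e+00  1.500e+00 -9.000e-01]
 [-6.220e+01 -5.000e-01  5.000e-01  2.000e-01 -3.000e-01]
 [-9.740e+01 -8.000e-01  4.900e+00  4.000e-01  1.000e+00]
 [-1.326e+02  3.800e+00  5.200e+00  1.700e+00  1.300e+00]
 [-1.678e+02  6.800e+00  2.700e+00  2.400e+00  4.000e-01]
 [-2.030e+02  4.300e+00 -1.700e+00  1.800e+00 -3.000e-01]
 [-2.383e+02  1.000e+00 -6.000e-01  9.000e-01 -1.000e-01]]
b 31.9 [-13.12 144.49] 55.23 F [0.2 1.8 8.9] T [ 0.31 -0.03  0.02] g 16.1 30.4
[ 49.36 213.86  25.66 158.39  28.64 161.06]
```

```bash
python3 - <<'E'
import pickle
from h import *
im=pickle.load(open("pics/w7.pkl","rb"))
for y in (50,35): print(y,proj(im,W(-40,y,.016)).round(1))
m=lambda y:proj(im,W(-40,y,.016))
print([(y,int(im["color"][int(round(m(y)[1])),int(round(m(y)[0]))].mean())) for y in range(20,60)])
E
```

```text
50 [453.1 251.6]
35 [474.5 251.6]
[(20, 192), (21, 192), (22, 193), (23, 193), (24, 192), (25, 192), (26, 193), (27, 193), (28, 192), (29, 192), (30, 193), (31, 193), (32, 188), (33, 173), (34, 153), (35, 85), (36, 71), (37, 80), (38, 92), (39, 92), (40, 91), (41, 92), (42, 94), (43, 92), (44, 88), (45, 81), (46, 76), (47, 67), (48, 62), (49, 55), (50, 45), (51, 37), (52, 81), (53, 185), (54, 193), (55, 193), (56, 191), (57, 158), (58, 193), (59, 184)]
```

```bash
python3 - <<'E'
from h import *
f=crank(-250,-532,AX,step=14); print(f[::5].round(1)); s=st("b")
robot.move_gripper(.04); st("rel")
robot.servo_line(W(*(Jg(s["eef_pos"])),.115),feed=.15)
robot.servo_line([.44,.006,.17],feed=.2); 
im=snap("wrist","w8"); st("look"); print(meas(im))
hsv=cv2.cvtColor(im["color"],cv2.COLOR_RGB2HSV)[:250]
k=cv2.inRange(hsv,(0,180,60),(5,255,255)); N,_,sts,ce=cv2.connectedComponentsWithStats(k)
print([(sts[i].tolist(),ce[i].round(1).tolist(),Jg(ray(im,ce[i],.095))) for i in range(1,N) if sts[i,4]>30])
cv2.imwrite("pics/w8c.png",cv2.resize(im["color"][40:240,100:460,::-1],None,fx=2.2,fy=2.2,interpolation=cv2.INTER_CUBIC))
E
```

```text
[[-2.634e+02  4.000e-01  2.700e+00  7.000e-01  6.000e-01]
 [-3.306e+02  5.500e+00  4.400e+00  2.300e+00  7.000e-01]
 [-3.977e+02  7.000e-01 -2.100e+00  1.000e+00 -9.000e-01]
 [-4.649e+02  3.000e-01  6.300e+00  6.000e-01  1.200e+00]
 [-5.320e+02  5.600e+00  2.000e+00  2.400e+00  3.000e-01]]
b 37.9 [-38.02 100.39] 55.27 F [5.6 1.8 4.7] T [ 0.34 -1.23 -0.01] g 16.3 30.0
rel 38.26 [-41.25  99.8 ] 53.44 F [0.8 1.  0.5] T [-0.02  0.07 -0.01] g 40.2 0.0
look 39.5 [-66.45  26.26] 168.84 F [ 0.7  0.  -0.9] T [-0.02 -0.04 -0.05] g 40.0 0.0
[ 25.6  211.84  25.96 143.49  25.87 147.48]
[([394, 87, 31, 41, 811], [409.7, 107.1], array([  2.67, -38.87])), ([206, 153, 29, 26, 557], [220.1, 165.5], array([-39.3 ,  99.64])), ([314, 160, 11, 16, 107], [319.0, 170.4], array([-43.21,  25.54]))]
```

View pics/w8c.png

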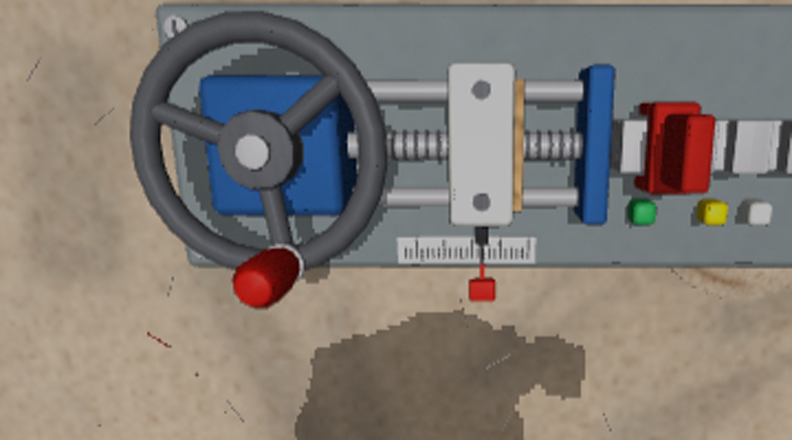

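The pointer (482,235) lines up with the red line (482,272), to within about 0.3 mm. The stop sits home in the notch by the green tag and the gripper is clear.

```bash
python3 -c "
from workcell import robot
print(robot.hand_in())"
```

```text
the job is handed in; nothing more can be done
None
```

I moved the red stop into the notch beside the green tag, where it dropped fully home, then cranked the pointer to within about 0.3 mm of the red mark, and handed the job in at about 40 s.

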